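# Clear the chocolate slab and set the scraper on the cutting mark

### The job

Take the dough scraper out of its stand by the handle, wipe the three loose chocolate chips off the top of the slab with its blade (down beside it, anywhere), without touching them or the slab with the gripper. Then set the blade's edge on the slab on the line between the two brass pointers, upright, centred and straight across, and press lightly (about 6 N, the weight of some 600 g; the slab cracks at 20 N). Finish while still holding it pressed there, ready for the cut, and leave the pointers and the other things where they are.

Things in the scene. Friction and masses are not known exactly. Their poses are not given: they have to be found in the camera images.
- portion_board: Pale marble portioning board, 190 x 160 mm, fixed to the table. Origin: centre of its underside, on the table. Its x axis runs along the 150 mm length of the chocolate slab (at yaw 0 away from the robot), y across it, z up. Its top is 20 mm above the table; nothing on it except the slab and the chips is higher than 36 mm.
- slab: Plain dark chocolate slab, 150 (x) x 96 (y) x 20 mm, on a thin steel plate over soft rubber pads on the board; its flat top is 54 mm above the table. It cannot come off; it gives straight down by 1 mm for each 1.5 N pressed on it, at most 11 mm, and springs back. Origin: that of the board, axes as the board's.
- slab_top (a point): Centre of the slab's top face; axes as the board's.
- cut_mark (a point): The cutting mark: the point on the slab's lengthwise middle line, at the height of its top, between the tips of the two small brass pointers (14 mm blocks on the steel side rails, one at each long side of the slab, always level with each other, tops 36 mm above the table). The line to cut passes through this point along the board's y axis. The pointers may stand up to 45 mm either way from the slab's middle.
- scraper_stand: Wooden stand fixed to the table, 70 x 176 mm, 57 mm high, with a slot 5 mm wide and 49 mm deep along its y axis, open at the top, in which the scraper stands loosely. Origin: centre of its underside. It may stand left or right of the board.
- scraper: Dough scraper standing in the stand, blade down: thin steel blade 140 mm wide, 2 mm thick; on top a wooden handle 142 mm long, 24 mm thick and 30 mm high (its faces are the blade's, 11 mm out on each side). Edge to top of handle 108 mm; 0.16 kg or somewhat less or more. As it stands its own x axis points up (from edge to handle), y along the edge, z square to the blade.
- scraper_grip (a point): Middle of the scraper's handle, 93 mm above the edge, on the blade's plane; axes as the scraper's. Take it here from above, closing across the 24 mm thickness.
- scraper_edge (a point): Middle of the scraper's straight lower edge, on the blade's plane; axes as the scraper's.
- chip_1: Loose broken chip of the same chocolate, 17 x 13 x 10 mm, 12 g, lying on the slab. Origin: centre of its underside, z up at the start.
- chip_2: Loose broken chip of the same chocolate, 15 x 15 x 10 mm, 12 g, lying on the slab. Origin: centre of its underside, z up at the start.
- chip_3: Loose broken chip of the same chocolate, 19 x 12 x 10 mm, 12 g, lying on the slab. Origin: centre of its underside, z up at the start.
- steel_bowl: Steel bowl, 130 mm across, 46 mm high, a bystander to be left alone. Origin: centre of its underside.
- jar_cocoa: Small squat jar, 53 mm across, 56 mm high, a bystander to be left alone. Origin: centre of its underside.
- jar_rose: Jar, 59 mm across, 64 mm high, a bystander to be left alone. Origin: centre of its underside.
- jar_tea: Jar, 59 mm across, 64 mm high, a bystander to be left alone. Origin: centre of its underside.
- round_cutter: Round steel cutter, 64 mm across, 36 mm high, a bystander to be left alone. Origin: centre of its underside.
- stamp_1: Wooden cake stamp, 36 x 36 mm, 74 mm high, a bystander to be left alone. Origin: centre of its underside.
- timer: Wind-up timer, 72 mm across, 48 mm high, a bystander to be left alone. Origin: centre of its underside.
Not all that is in view belongs to the job. Of the things that look like the scraper, the larger one is meant.

How it is judged:
By the outcome, as a careful person would: the job done as asked, in the order asked, and still so for the second after the job is handed in, while the arm keeps its last pose, push and grip.
It also fails if it takes over 56 s, if anything falls off the work surface, if the arm or the gripper's body presses on something with over 40 N, if the wrist force passes 120 N, or if a joint passes its speed limit or range.

### The arm

A 7-joint arm with a two-finger parallel gripper is mounted at the origin on a cart in front of the work surface, level with it; the furniture and walls round the work are solid. World frame = base frame: x ahead of the robot, y to its left, z up, the work surface at z = 0. Lengths are in mm, angles in rad, forces in N, time in s.
With the tool pointing down it reaches from about 400 to 900 mm from the base axis. Payload 5.5 kg.
Tool frame: the origin (TCP) lies at the very end of the fingers, on their centre line; the grasp point (between the pads) lies 19 mm behind it; z points along the fingers, y is the line along which they close (so a half turn about z gives the same grasp; the last joint's range is limited). The gripper opens to 92 mm and grips with 3 to 60 N. Pads are 19 mm wide; open, the fingers measure 130 mm over their backs; the gripper's body (75 mm by 190 mm) begins 47 mm behind the grasp point.
Start: joints at [-0.995, 0.501, -0.427, 1.55, 0.221, 1.138, -0.21], TCP at [199.983, 618.471, 226.729] pointing down, gripper open.
Joint ranges: [-2.88, 2.88], [-0.31, 2.03], [-1.54, 1.56], [0.2, 2.42], [-1.41, 4.55], [0.19, 2.02], [-2.57, 2.57]. Speed limits (rad/s): [2.57, 2.57, 3.14, 3.14, 3.14, 3.14, 3.14].

### API

Orientations are given as [roll, pitch, yaw] about the fixed x, y, z axes, in that order (R = Rz(yaw) Ry(pitch) Rx(roll)).
In Python, from plant import manip, cams, job_done gives the robot as it stands.
- The arm moves only by the tool play_rows, never from a script. Its argument "steps" is a list that holds one entry, the list of rows, each a list of 5 numbers: the finger opening in mm, from 0 to 91.8, then the shift along the world's x, y, z in units of 30 mm (1.0 is 30 mm), then the turn about the world's z in units of 5 degrees (1.0 is 5 degrees). A call has 1 to 10 rows; each row shifts and turns the commanded pose from where the row before left it; what a row does not reach is not made up. A row lasts 1/8 s, in which the tool goes at most 62.5 mm and 10.7 degrees, less where a joint would pass 70% of its speed; a pose out of reach is approached as far as the arm can. A call is refused whole if a number of a shift passes 1 or a number of a turn 1, either way. A call with a gripper value outside its range is refused whole. The fingers move at their own pace and stop on an object; "squeeze" is the grip in N (left out, the last holds). Time passes only in rows, so rows that do not move let the fingers close. It gives the time, the measured TCP pose, the force, the opening and the grip force at its end, in the units of the state.
- manip.get_obs(): the state, without advancing time (a new reading comes with each control period).
- cams.get_image(name): name is "side" or "top"; returns the picture (400x640x3 uint8, blue, green, red); there is no depth.
- cams.get_calibration(name): a dict with "camera_matrix" (3x3 intrinsics, pixels), "dist" ([k1, k2, p1, p2, k3] as OpenCV has them; the pictures are not rectified), "world_to_cam" (4x4, takes a point from world to camera coordinates). Camera axes: x right, y down, z forward; pixel columns grow to the right and rows downward; lengths in mm; the calibration is good to about 2 mm. A picture is of the moment at which its call begins. get_calibration takes no time and is no camera call.
- job_done(): hands the job in; it is judged then, once.
The state is a dict: "clock": time; "joints": joint angles; "qd": joint speeds; "joint_torque": joint torques, N m; "ee_pos": TCP position; "tool_rot": TCP orientation; "force": force on the tool from outside, world axes, zero at the start; "wrist_torque": the same for the moment, N m; "opening": finger opening in mm; "finger_force": force on a finger pad.
Only numpy, scipy, OpenCV 4.12 (cv2) and the standard library are available. Lean on these libraries where they do the work, as an engineer would, in place of code of your own. Each camera call takes 0.05 s, during which the arm holds its last target. There are 200 camera calls.

## Working session

There is one attempt and no reset: what is moved stays moved. The work goes in short steps, Python scripts to look and compute and a tool call to move; the robot and the scene stay as the last step left them, time stands still between calls to the robot, and variables do not carry over. Pictures are saved under pics/ and viewed, at most 10 in all, crops included, and the job is handed in when it is done.

Besides the shell and the picture viewer there is one more tool, called after "Emit:" as name(argument=value, ...) on one line, values as JSON. play_rows: Moves the arm, as the interface text tells. Its arguments: {"type":"object","properties":{"steps":{"type":"array","items":{"type":"array","items":{"type":"array","items":{"type":"number"}}}},"squeeze":{"type":"number"}},"required":["steps"]}

```bash
mkdir -p pics; cat > h.py <<'E'
import numpy as np, cv2
from plant import manip, cams, job_done
def cal(n):
    c=cams.get_calibration(n); return np.array(c["camera_matrix"],float),np.array(c["dist"],float),np.array(c["world_to_cam"],float)
def ray(n,uv):
    K,d,T=cal(n); p=cv2.undistortPoints(np.array([[uv]],float),K,d)[0,0]
    R,t=T[:3,:3],T[:3,3]; o=-R.T@t; v=R.T@np.array([p[0],p[1],1]); return o,v/np.linalg.norm(v)
def onz(n,uv,z):
    o,v=ray(n,uv); return o+v*(z-o[2])/v[2]
def proj(n,P):
    K,d,T=cal(n); P=np.array(P,float).reshape(-1,3); return cv2.projectPoints(P,cv2.Rodrigues(T[:3,:3])[0],T[:3,3],K,d)[0].reshape(-1,2)
E
python3 - <<'E'
from h import *
for n in("top","side"):
    im=cams.get_image(n); cv2.imwrite(f"pics/{n}0.png",im); o,v=ray(n,(320,200)); print(n,o.round(),v.round(3))
print(manip.get_obs())
E
```

```text
top [ 290.   60. 1627.] [ 0.176 -0.005 -0.984]
side [ 253. -816.  728.] [ 0.279  0.785 -0.553]
{'clock': 0.1, 'joints': array([-0.99477805,  0.50175336, -0.42683992,  1.55130664,  0.22082531,
        1.13829892, -0.21028078]), 'qd': array([ 9.06216795e-04, -1.79925663e-03,  6.33759445e-04, -2.17135469e-03,
       -7.66640966e-05, -7.49356911e-04, -5.94698730e-04]), 'joint_torque': array([-1.11965113e-02, -5.67877007e+01, -5.83893120e+00, -2.79912597e+01,
       -6.91253040e-02,  2.41995550e-02,  4.38433324e-05]), 'ee_pos': array([199.87040636, 617.86792034, 225.80154371]), 'tool_rot': array([-3.13988822e+00, -5.82362652e-05,  2.82887323e+00]), 'force': array([-0.59643445, -0.0599305 ,  0.52053086]), 'wrist_torque': array([ 0.0266105 ,  0.04973226, -0.02222679]), 'finger_force': 0.0, 'opening': 92.05881188316594}
```

View pics/top0.png

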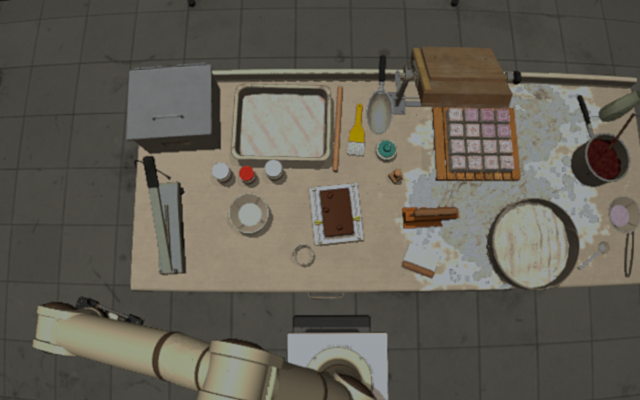

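View pics/side0.png

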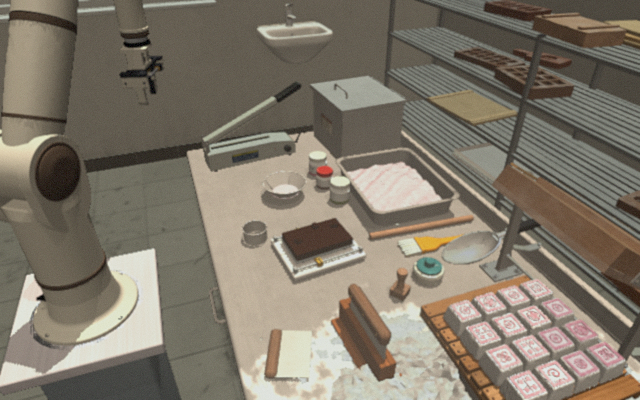

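The top view shows the board at about (338,213), the stand with the scraper at (430,214), and a smaller scraper lying flat at (418,269). In the side view the stand is at (370,330) and the flat scraper at (288,355). Candidates for the scraper are the one standing in the stand (top 430,214; side 370,320), the one lying flat (top 418,269; side 288,355), the yellow brush (top 357,130) and the scoop (top 380,105). I choose the standing one, since it is the larger and is in the stand. A crop will check this.

```bash
python3 - <<'E'
import cv2,numpy as np
t=cv2.imread("pics/top0.png")[175:285,300:470]; s=cv2.imread("pics/side0.png")[205:385,260:400]
a=cv2.resize(t,None,fx=4.5,fy=4.5,interpolation=cv2.INTER_CUBIC)
cv2.imwrite("pics/c_top.png",a)
cv2.imwrite("pics/c_side.png",cv2.resize(s,None,fx=3.3,fy=3.3,interpolation=cv2.INTER_CUBIC))
E
```

```text
(no output)
```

View pics/c_top.png

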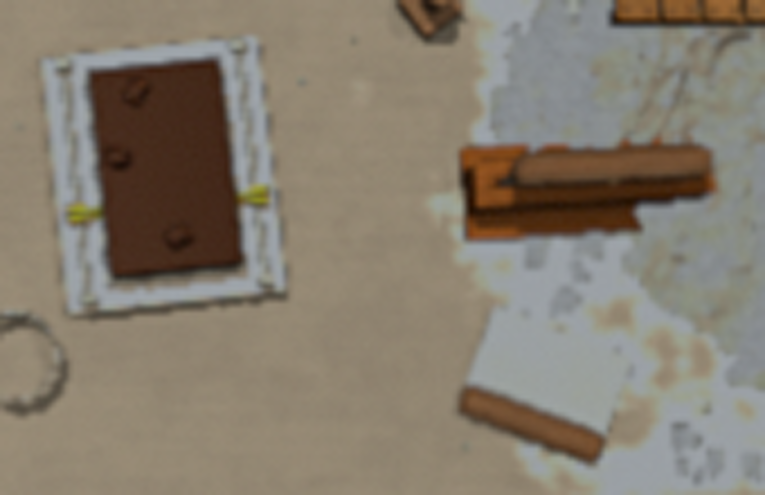

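View pics/c_side.png

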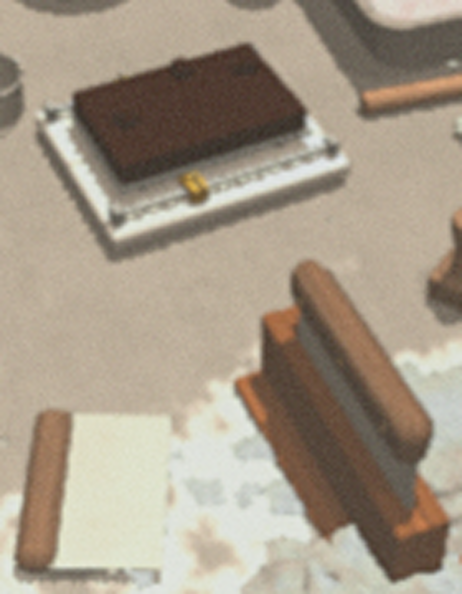

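The crops show the standing scraper in the wooden stand, with its handle in the top crop from (515,165) to (712,163). It is clearly the large one in the stand. The chips are at top crop (135,93), (119,158) and (178,237), and the pointer tips at (103,212) and (238,199).

```bash
python3 - <<'E'
from h import *
t=cv2.imread("pics/top0.png"); s=cv2.imread("pics/side0.png")
def comp(m,box):
    z=np.zeros_like(m); x0,y0,x1,y1=box; z[y0:y1,x0:x1]=m[y0:y1,x0:x1]
    n,l,st,c=cv2.connectedComponentsWithStats(z); o=np.argsort(-st[1:,4])+1
    return l,[(i,st[i],c[i]) for i in o if st[i][4]>3]
ht=cv2.cvtColor(t,cv2.COLOR_BGR2HSV); hs=cv2.cvtColor(s,cv2.COLOR_BGR2HSV)
print("hsv handle",ht[211,430],ht[211,440],"stand",ht[217,440],ht[210,406],"slab",ht[215,338],"ptr",ht[222,318],ht[218,356])
# slab
m=((ht[...,2]<95)&(ht[...,1]>110)).astype(np.uint8)
l,c=comp(m,(305,175,375,250)); i,st,ce=c[0]; print("slab",st,ce)
def rectw(l,i,n,z):
    cn=max(cv2.findContours((l==i).astype(np.uint8),0,2)[0],key=len)[:,0]
    W=np.array([onz(n,p.astype(float),z)[:2] for p in cn]); return cv2.minAreaRect(W.astype(np.float32))
print(rectw(l,i,"top",54))
# pointers
for n,h,box in(("top",ht,(305,180,375,250)),("side",hs,(265,215,370,285))):
    m=((h[...,0]>18)&(h[...,0]<35)&(h[...,1]>140)&(h[...,2]>70)).astype(np.uint8)
    for i,st,ce in comp(m,box)[1][:3]: print("ptr",n,st,ce,onz(n,ce,33).round(1))
# handle: print saturation map
print(ht[203:224,410:462:3,1]); 
for u in((330,195.7),(326.4,210.1),(339.6,227.7)): print("chip",onz("top",u,60).round(1))
# handle ends by hand, both views
print("handle top", [onz("top",u,112).round(1) for u in((414.4,211.5),(458.2,211))])
# side handle: crop/3.3+(260,205)
f=lambda x,y:(x/3.3+260,y/3.3+205)
print("side top end points",[onz("side",f(*u),116).round(1) for u in((309,262),(425,415))])
print("slab side corners",[onz("side",f(*u),54).round(1) for u in((75,95),(249,44),(304,108),(128,165))])
cn=[onz("top",(x/4.5+300,y/4.5+175),54).round(1) for x,y in((90,71),(219,60),(243,265),(113,277))]; print("slab top corners",cn,np.mean(cn,0))
E
```

```text
hsv handle [ 13 145 120] [ 14 137 115] stand [ 13 203  69] [ 14 205 128] slab [ 10 159  69] ptr [ 30 158 123] [ 30 162 120]
slab [ 321  189   33   47 1273] [336.47446976 212.16025137]
((531.5916137695312, 0.6901321411132812), (145.15855407714844, 96.25505065917969), 5.7151265144348145)
ptr top [316 221   7   3  13] [318.07692308 222.        ] [502.3  58.3  33. ]
ptr top [355 217   4   3  10] [356.8 218.1] [514.6 -66.6  33. ]
ptr side [315 258   6   5  13] [317.30769231 260.15384615] [512.  -66.3  33. ]
[[ 10  14  14  11  13  13  12  13  11   6  29  35  41  21  42   7  15   9]
 [  7  14   7  12  14  20  14  11  12   9  19  24  53  31  46   9  16  11]
 [  9  19  14  14  17  16   9   9  12  15  16  17  94  29  57  11  18  12]
 [  5   5   6  18   7  17  12   7  12  40  39  17 144  25  58  10  11  13]
 [ 74  97 106   4 118 107  10  17   4  84 105  94 153  91 115  62   6   7]
 [188 195 164  63 186 161  63  93  74 134 152 159 144 147 151 135  28   9]
 [204 208 154 135 142 143 143 144 151 147 144 141 142 145 142 149  40   7]
 [204 197 140 136 136 142 145 144 144 142 141 137 141 140 139 145  
[... 826 characters left out ...]
3   7]
 [210 201 213 211 208 208 211 198 201 205 103  14  11  12   9   9  11   9]
 [200 211 198 193 201 210 207 221 210 209 173  11   9   7  16   9   9   7]]
chip [583.2  20.1  60. ]
chip [536.7  31.8  60. ]
chip [480.4  -9.6  60. ]
handle top [array([ 523.4, -239. ,  112. ]), array([ 524.3, -377.2,  112. ])]
side top end points [array([ 523.4, -245.9,  116. ]), array([ 535.7, -370.1,  116. ])]
slab side corners [array([457. ,  31.2,  54. ]), array([601.5,  47.2,  54. ]), array([610.2, -40.7,  54. ]), array([470.1, -57.7,  54. ])]
slab top corners [array([600.5,  51.9,  54. ]), array([608.3, -40.3,  54. ]), array([461.2, -55.3,  54. ]), array([453. ,  36.2,  54. ])] [530.75   -1.875  54.   ]
```

Estimates so far: slab centre about (531,-1) with yaw about 6°, cut mark about (508,-4), and handle about (525,-308) with its thickness nearly along x. I am moving to a hover now and will refine there.

Emit:
play_rows(steps=[[[91.8, 0.5, -1, 0, -1], [91.8, 0.5, -1, 0, -1], [91.8, 0.5, -1, 0, -1], [91.8, 0.5, -1, 0, -1], [91.8, 0.5, -1, 0, -1], [91.8, 0.5, -1, 0, -1], [91.8, 0.5, -1, 0, -1], [91.8, 0.5, -1, 0, -1], [91.8, 0.5, -1, 0, -1], [91.8, 0.5, -1, 0, -1]]])

```text
clock: 1.35
ee_pos: [350.5, 316.9, 226.6]
tool_rot: [-3.141, 0.0, 1.952]
force: [0.7, -0.3, 0.4]
opening: 91.5
finger_force: 0.0
```

Emit:
play_rows(steps=[[[91.8, 0.4, -1, 0, -1], [91.8, 0.4, -1, 0, -1], [91.8, 0.4, -1, 0, -1], [91.8, 0.4, -1, 0, -1], [91.8, 0.4, -1, 0, 0], [91.8, 0.4, -1, 0, 0], [91.8, 0.4, -1, 0, 0], [91.8, 0.4, -1, 0, 0], [91.8, 0.4, -1, 0, 0], [91.8, 0.4, -1, 0, 0]]])

```text
clock: 2.6
ee_pos: [470.1, 16.6, 226.8]
tool_rot: [3.141, -0.0, 1.605]
force: [0.4, -0.6, 0.1]
opening: 91.9
finger_force: 0.0
```

```bash
cat > fit.py <<'E'
from h import *
t=cv2.imread("pics/top0.png"); s=cv2.imread("pics/side0.png")
h=cv2.cvtColor(t,cv2.COLOR_BGR2HSV)
m=np.zeros(h.shape[:2],bool); m[205:222,408:463]=((h[...,1]>112)&(h[...,1]<160)&(h[...,2]>95))[205:222,408:463]
m=cv2.morphologyEx(m.astype(np.uint8),cv2.MORPH_OPEN,np.ones((3,3)))
v,u=np.nonzero(m); W=np.array([onz("top",(a,b),112)[:2] for a,b in zip(u,v)])
print(len(u),u.min(),u.max(),v.min(),v.max(),W.mean(0),cv2.minAreaRect(W.astype(np.float32)),np.polyfit(W[:,1],W[:,0],1))
for r in range(206,219): print(r,m[r,410:462].sum(),h[r,412:460:6,2])
h=cv2.cvtColor(s,cv2.COLOR_BGR2HSV)
print(h[290:340:6,340:400:4,1]); print(h[290:340:6,340:400:4,2])
E
python3 fit.py; python3 -c "
from h import *
o=manip.get_obs();print(o['ee_pos'],o['tool_rot'],o['joints'],o['clock'],o['force'])"
```

```text
219 416 457 208 214 [ 525.07147764 -307.29210782] ((524.9534912109375, -308.7558898925781), (16.873807907104492, 130.25357055664062), 2.3728702068328857) [-4.39372204e-02  5.11569917e+02]
206 0 [137 145 137 140 138 128 125 124]
207 0 [128 136 126 121 123  99  96  99]
208 15 [130 116  98  93  97  98  98 104]
209 39 [126  98  98 102 103 112 112 115]
210 41 [117 108 111 116 115 116 116 116]
211 42 [133 114 118 120 119 111 115 111]
212 40 [127 116 115 113 116 108 113  99]
213 32 [110 108 108 108 106  97  94  77]
214 10 [ 75 100  97  95  91  67  59  58]
215 0 [50 80 68 61 77 50 52 70]
216 0 [79 55 53 56 71 63 67 77]
217 0 [125  68  68  69  70  70  68  67]
218 0 [133  75  73  70  64  58  53  52]
[[ 48  42  69 103 108 104  46  49  47  49  47  46  49  90  87]
 [ 48  45  47  82  99 115 105  49  48  50  48  51  44  60  80]
 [122 149 146  43  80  96 102 104  47  42  49  44  47  45  39]
 [ 83 140 109  46  47  96  91 109 110  44  45  47  41  44  38]
 [ 84  80 113 108  42  49  73  95 109 109  24  15  24  17  13]
 [ 98 108  96 122 109  43  52  77  96 109 108  16  25  25  23]
 [111 103  83  86 102 1
[... 254 characters left out ...]
9 150 183 186 189 191 186 169 102  86]
 [136 166 166  88  89 146 163 149 188 187 187 187 186 169 123]
 [ 92 133 115 100  97  82 149 157 146 184 186 186 185 197 214]
 [ 91  86 106 109  97  89  87 151 154 147 223 217 222 227 222]
 [102  83  82 107 103 101  88  86 148 157 146 204 197 200 201]
 [108  94  89  86 105  99  98  89  88 150 155 150 197 204 203]
 [145 114  99  87  84 108 102  98  84  95 139 154 143 203 204]
 [159 114 107  88  82  85 104  94  98  91  82 109  97 204 193]]
[470.09823838  16.60429022 226.77393043] [ 3.14144153e+00 -1.52006008e-04  1.60473152e+00] [-0.21531846  0.14660196  0.1349291   2.00192893 -0.02361248  0.99434465
 -0.03501572] 2.6 [ 0.35824232 -0.60143907  0.06731217]
```

Emit:
play_rows(steps=[[[91.8, 0.18, -1, 0, 0.1], [91.8, 0.18, -1, 0, 0], [91.8, 0.18, -1, 0, 0], [91.8, 0.18, -1, 0, 0], [91.8, 0.18, -1, 0, 0], [91.8, 0.18, -1, 0, 0], [91.8, 0.18, -1, 0, 0], [91.8, 0.18, -1, 0, 0], [91.8, 0.19, -1, 0, 0], [91.8, 0.2, -0.8, 0, 0]]])

```text
clock: 3.85
ee_pos: [524.1, -277.8, 226.6]
tool_rot: [-3.141, 0.0, 1.613]
force: [0.5, 0.1, 0.7]
opening: 91.4
finger_force: 0.0
```

```bash
python3 - <<'E'
from h import *
s=cv2.imread("pics/side0.png"); h=cv2.cvtColor(s,cv2.COLOR_BGR2HSV)
m=np.zeros(h.shape[:2],np.uint8); b=(h[...,1]>68)&(h[...,1]<135)&(h[...,2]>125)&(h[...,0]<20); m[280:345,343:395]=b[280:345,343:395]
n,l,st,c=cv2.connectedComponentsWithStats(m); i=1+np.argmax(st[1:,4]); print(st[i],c[i],n)
v,u=np.nonzero(l==i); W=np.array([onz("side",(a,q),104)[:2] for a,q in zip(u,v)]); print(W.mean(0),cv2.minAreaRect(W.astype(np.float32)),np.polyfit(W[:,1],W[:,0],1))
o1,d1=ray("side",c[i]); o2,d2=ray("top",proj("top",[525,-307.5,112])[0])
A=np.stack([d1,-d2],1); q=np.linalg.lstsq(A,o2-o1,rcond=None)[0]; print("tri",o1+d1*q[0],o2+d2*q[1])
# predicted centre px in side of a handle centred at (525,-308,101) 
print(proj("side",[[525,-308,101],[528,-308,101]]), proj("top",[[525,-308,101],[525,-308,116]]))
for nme in("top","side"):
    cv2.imwrite(f"pics/{nme}1.png",cams.get_image(nme))
a=cv2.imread("pics/top1.png")[150:260,380:500]; b=cv2.imread("pics/side1.png")[190:400,290:430]
b=cv2.resize(b,None,fx=2.8,fy=2.8); a=cv2.resize(a,(400,367)); o=np.zeros((588,800,3),np.uint8); o[:367,:400]=a; o[:588,400:792]=b; cv2.imwrite("pics/c1.png",o)
E
```

```text
[349 284  42  53 572] [369.61713287 310.25524476] 9
[ 529.69391092 -305.19872794] ((529.8419799804688, -301.5758361816406), (20.02924346923828, 139.54635620117188), 2.640714406967163) [-4.91280813e-02  5.14700083e+02]
tri [ 528.22617918 -309.40127672  107.43928425] [ 525.79200397 -308.73699231  106.90013452]
[[367.48560788 312.59474129]
 [368.97406146 312.17359174]] [[435.547496   211.42935213]
 [436.66556582 210.68430925]]
```

View pics/c1.png

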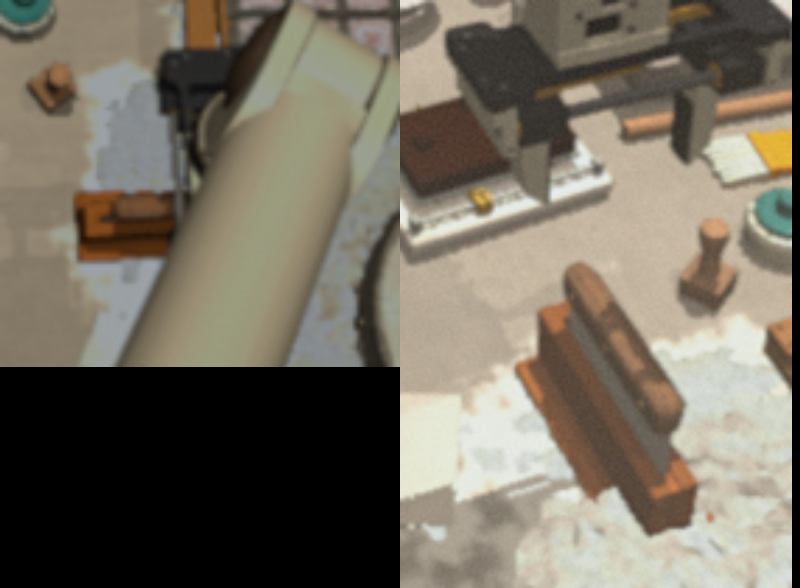

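The side crop shows the gripper above with its fingers straddling along x, and the scraper standing undisturbed with its handle at crop (625,345). The handle centre is about (527,-308) with yaw 2.6°. Going down.

Emit:
play_rows(steps=[[[91.8, 0.1, -1, 0, 0], [91.8, 0, 0, -1, 0], [91.8, 0, 0, -1, 0], [91.8, 0, 0, -1, 0], [91.8, 0, 0, -1, 0], [91.8, 0, 0, -0.6, 0], [91.8, 0, 0, -0.17, 0], [50, 0, 0, 0, 0], [50, 0, 0, 0, 0]]], squeeze=4)

```text
clock: 5.08
ee_pos: [528.7, -306.0, 84.8]
tool_rot: [3.14, 0.001, 1.616]
force: [-1.0, -0.2, -0.2]
opening: 76.3
finger_force: 0.0
```

Emit:
play_rows(steps=[[[30, 0, 0, 0, 0], [30, 0, 0, 0, 0], [27, 0, 0, 0, 0], [25, 0, 0, 0, 0], [23, 0, 0, 0, 0], [21, 0, 0, 0, 0], [19, 0, 0, 0, 0], [19, 0, 0, 0, 0]]])

```text
clock: 6.08
ee_pos: [527.6, -305.5, 83.6]
tool_rot: [-3.141, -0.0, 1.616]
force: [-1.4, 1.0, 1.4]
opening: 25.6
finger_force: 4.0
```

Emit:
play_rows(steps=[[[15, 0, 0, 0, 0], [15, 0, 0, 0, 0], [15, 0, 0, 0, 0], [15, 0, 0, 0, 0]]], squeeze=50)

```text
clock: 6.58
ee_pos: [527.2, -305.6, 83.6]
tool_rot: [-3.14, -0.0, 1.616]
force: [-5.0, -0.4, 5.2]
opening: 24.6
finger_force: 50.0
```

Emit:
play_rows(steps=[[[15, 0, 0, 0.3, 0], [15, 0, 0, 0.5, 0], [15, 0, 0, 0.6, 0], [15, 0, 0, 0.6, 0], [15, 0, 0, 0.7, 0], [15, 0, 0, 0.8, 0], [15, 0, 0, 0.6, 0], [15, 0, 0, 0.2, 0]]])

```text
clock: 7.58
ee_pos: [529.2, -306.0, 214.9]
tool_rot: [3.138, 0.002, 1.616]
force: [-0.4, 0.1, -2.3]
opening: 24.0
finger_force: 50.0
```

```bash
python3 - <<'E'
from h import *
o=manip.get_obs(); print(o)
b=cams.get_image("side"); cv2.imwrite("pics/side2.png",b)
cv2.imwrite("pics/c2.png",cv2.resize(b[160:400,260:440],None,fx=2.5,fy=2.5,interpolation=cv2.INTER_CUBIC))
E
```

```text
{'clock': 7.575, 'joints': array([ 0.24111955,  0.41809657,  0.31393333,  1.68956903, -0.14560653,
        1.05286981,  0.6467006 ]), 'qd': array([-0.00595301, -0.02623945,  0.00362216, -0.01784661,  0.01820266,
        0.084302  , -0.0117923 ]), 'joint_torque': array([-1.37278269e-02, -5.29992449e+01,  4.49324727e+00, -2.81997907e+01,
       -3.39471234e-02,  8.93837772e-02, -3.57570680e-03]), 'ee_pos': array([ 529.19147376, -305.96305101,  214.90661035]), 'tool_rot': array([3.13794940e+00, 1.53819989e-03, 1.61596443e+00]), 'force': array([-0.36804771,  0.13068733, -2.28812916]), 'wrist_torque': array([-0.06120226,  0.02405969, -0.02280698]), 'finger_force': 49.978997111320496, 'opening': 24.00489746022357}
```

View pics/c2.png

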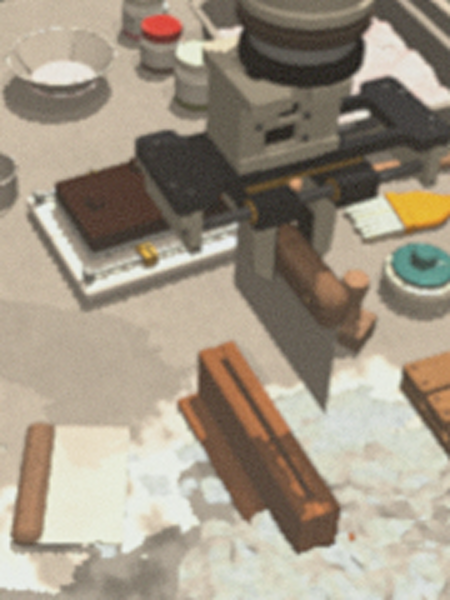

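The scraper is held and clear of the slot. The blade's lower corners are at crop (325,408) and (237,282). Next I compute the offsets and refine the board pose.

```bash
cat > m.py <<'E'
from h import *
def onplane(n,uv,P,N):
    o,v=ray(n,uv); return o+v*((P-o)@N)/(v@N)
if __name__=="__main__":
    a=np.radians(2.5); P=np.array([528.,-306,139]); N=np.array([np.cos(a),np.sin(a),0])
    for x,y in((325,408),(237,282)): print("corner",onplane("side",(x/2.5+260,y/2.5+160),P,N).round(1))
    print("pred corners px crop",(proj("side",[P+[.0436*70,-70,0],P-[.0436*70,-70,0]])-[260,160])*2.5)
    t=cv2.imread("pics/top0.png"); s=cv2.imread("pics/side0.png")
    for n,im,bx in(("top",t,(300,175,375,252)),("side",s,(262,212,375,285))):
        h=cv2.cvtColor(im,cv2.COLOR_BGR2HSV); x0,y0,x1,y1=bx
        for nm,cond,z in(("board",~((h[...,1]>50)&(h[...,1]<110))&((h[...,1]<45)|(h[...,2]<100)|(h[...,1]>110)),20),("slab",(h[...,2]<95)&(h[...,1]>100),54)):
            m=np.zeros(h.shape[:2],np.uint8); m[y0:y1,x0:x1]=cond[y0:y1,x0:x1]
            m=cv2.morphologyEx(cv2.morphologyEx(m,cv2.MORPH_OPEN,np.ones((3,3))),cv2.MORPH_CLOSE,np.ones((5,5)))
            nn,l,st,c=cv2.connectedComponentsWithStats(m); i=1+np.argmax(st[1:,4])
            cn=max(cv2.findContours((l==i).astype(np.uint8),0,1)[0],key=len)[:,0]
            W=np.array([onz(n,p.astype(float),z)[:2] for p in cn],np.float32); r=cv2.minAreaRect(W); print(n,nm,st[i],np.round(r[0],1),np.round(r[1],1),round(r[2],2))
E
python3 m.py
```

```text
corner [ 531.1 -378.   145.5]
corner [ 525.3 -244.3  144. ]
pred corners px crop [[322.69489437 412.40781167]
 [232.01703763 280.02121604]]
top board [ 309  183   55   62 2884] [5.33e+02 4.00e-01] [192.9 162.1] 5.73
top slab [ 321  189   32   47 1285] [532.1  -0.6] [145.5  93.1] 6.18
side board [ 271  235   95   43 1550] [534.4  -2.8] [199.9 167.9] 4.83
side slab [297 246   3   3   9] [477.  -29.7] [7.5 4.7] 72.49
```

Emit:
play_rows(steps=[[[15, 0.22, 0.6, 0, 0.1], [15, 0.22, 1, 0, 0.1], [15, 0.22, 1, 0, 0.1], [15, 0.22, 1, 0, 0.1], [15, 0.22, 1, 0, 0.1], [15, 0.22, 1, 0, 0.1], [15, 0.22, 1, 0, 0.04], [15, 0.22, 1, 0, 0], [15, 0.22, 1, 0, 0], [15, 0.22, 1, 0, 0]]])

```text
clock: 8.88
ee_pos: [593.1, -14.5, 211.3]
tool_rot: [-3.139, -0.001, 1.673]
force: [0.0, 0.5, -1.5]
opening: 24.2
finger_force: 50.0
```

Emit:
play_rows(steps=[[[15, 0.2, 0.7, 0, 0], [15, 0.1, 0.2, 0, 0], [15, 0, 0, -0.7, 0], [15, 0, 0, -0.8, 0], [15, 0, 0, -0.5, 0], [15, 0, 0, 0, 0], [15, 0, 0, 0, 0]]])

```text
clock: 9.75
ee_pos: [603.5, 9.1, 153.4]
tool_rot: [3.14, 0.0, 1.671]
force: [0.4, 0.2, -1.2]
opening: 23.9
finger_force: 50.0
```

```bash
python3 - <<'E'
from h import *
o=manip.get_obs(); print({k:np.round(o[k],3) for k in("clock","ee_pos","tool_rot","force","wrist_torque","opening")})
b=cams.get_image("side"); cv2.imwrite("pics/side3.png",b)
cv2.imwrite("pics/c3.png",cv2.resize(b[160:300,250:410],None,fx=4.2,fy=4.2,interpolation=cv2.INTER_CUBIC))
E
```

```text
{'clock': np.float64(9.75), 'ee_pos': array([603.525,   9.084, 153.389]), 'tool_rot': array([3.14 , 0.   , 1.671]), 'force': array([ 0.381,  0.186, -1.238]), 'wrist_torque': array([-0.061,  0.021,  0.057]), 'opening': np.float64(23.921)}
```

View pics/c3.png

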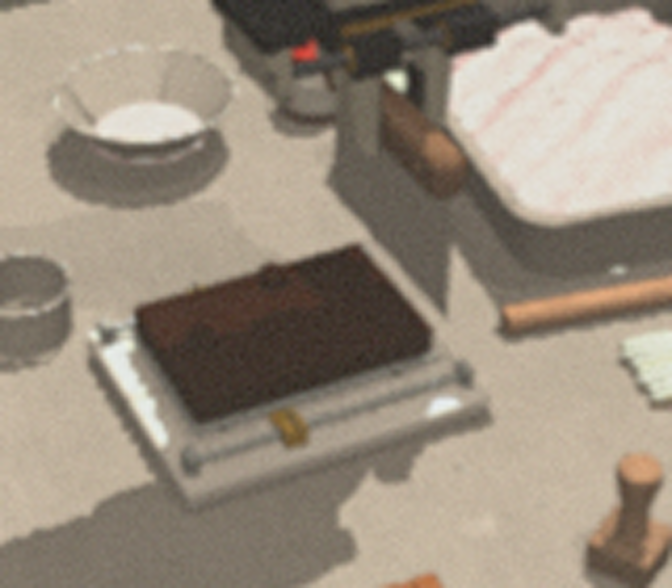

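The side crop shows the blade hanging above the far end of the slab, with lower corners about (446,312) and (333,180). The pointer is at (290,426). One chip is visible at (270,272), and the others are in the arm's shadow.

```bash
python3 - <<'E'
from m import *
a=np.radians(5.7); ex=np.array([np.cos(a),np.sin(a),0]); ey=np.array([-ex[1],ex[0],0]); C=np.array([532.5,-.5,54])
P=np.array([603.5,9.1,77.8])
for x,y in((446,312),(333,180)):
    W=onplane("side",(x/4.2+250,y/4.2+160),P,ex); print(W.round(1),((W-C)@ex).round(1),((W-C)@ey).round(1))
print("pred",(proj("side",[P-70*ey-2.5*ey,P+70*ey-2.5*ey])-[250,160])*4.2)
# slab & pointer predictions in crop
Q=[C+sx*75*ex+sy*48*ey for sx,sy in((-1,-1),(1,-1),(1,1),(-1,1))]; print("slab corners pred",((proj("side",Q)-[250,160])*4.2).round())
Q=C-24.3*ex-66*ey; Q[2]=29; print("ptr pred",(proj("side",Q)-[250,160])*4.2)
E
```

```text
[610.6 -61.7  79.8] 71.6 -68.7
[596.5  79.3  82.5] 71.6 73.1
pred [[447.02184318 316.12816827]
 [335.1536717  188.92025755]]
slab corners pred [[191. 400.]
 [432. 326.]
 [356. 238.]
 [127. 303.]]
ptr pred [[288.90253077 427.45851814]]
```

Emit:
play_rows(steps=[[[15, 0, 0, -0.3, 0], [15, 0, 0, -0.2, 0], [15, 0, 0, -0.1, 0], [15, 0, 0, 0, 0]]])

```text
clock: 10.3
ee_pos: [602.6, 9.5, 134.2]
tool_rot: [-3.141, -0.0, 1.672]
force: [0.3, -0.7, -2.0]
opening: 24.6
finger_force: 50.0
```

Emit:
play_rows(steps=[[[15, 0, 0, -0.1, 0], [15, 0, 0, 0, 0], [15, 0, 0, 0, 0]]])

```text
clock: 10.68
ee_pos: [602.9, 9.4, 131.7]
tool_rot: [3.142, -0.0, 1.672]
force: [0.7, -0.0, -2.6]
opening: 24.2
finger_force: 50.0
```

Emit:
play_rows(steps=[[[15, 0, 0, -0.07, 0], [15, 0, 0, 0, 0], [15, 0, 0, 0, 0]]])

```text
clock: 11.05
ee_pos: [602.8, 9.4, 129.5]
tool_rot: [-3.141, -0.0, 1.672]
force: [0.2, 0.4, -1.8]
opening: 24.3
finger_force: 50.0
```

Emit:
play_rows(steps=[[[15, 0, 0, -0.05, 0], [15, 0, 0, 0, 0], [15, 0, 0, 0, 0]]])

```text
clock: 11.42
ee_pos: [603.0, 9.5, 128.2]
tool_rot: [3.141, -0.0, 1.672]
force: [0.3, -0.4, -0.8]
opening: 24.5
finger_force: 50.0
```

Emit:
play_rows(steps=[[[15, 0, 0, -0.05, 0], [15, 0, 0, 0, 0], [15, 0, 0, 0, 0]]])

```text
clock: 11.8
ee_pos: [603.0, 9.5, 126.8]
tool_rot: [3.141, -0.0, 1.672]
force: [-0.3, 0.2, 1.9]
opening: 24.3
finger_force: 50.0
```

Contact is at a TCP height of about 129 mm. I raise to a hair of contact and sweep toward -x along the slab.

Emit:
play_rows(steps=[[[15, 0, 0, 0.07, 0], [15, 0, 0, 0, 0], [15, -0.3, -0.03, 0, 0], [15, -0.35, -0.035, 0, 0], [15, -0.35, -0.035, 0, 0], [15, -0.35, -0.035, 0, 0], [15, -0.35, -0.035, 0, 0], [15, -0.35, -0.035, 0, 0], [15, -0.35, -0.035, 0, 0], [15, -0.35, -0.035, 0, 0]]])

```text
clock: 13.05
ee_pos: [519.7, 1.1, 128.7]
tool_rot: [3.141, -0.0, 1.672]
force: [1.3, 0.6, -0.6]
opening: 24.1
finger_force: 50.0
```

Emit:
play_rows(steps=[[[15, -0.35, -0.035, 0, 0], [15, -0.35, -0.035, 0, 0], [15, -0.35, -0.035, 0, 0], [15, -0.35, -0.035, 0, 0], [15, -0.35, -0.035, 0, 0], [15, -0.35, -0.035, 0, 0], [15, -0.35, -0.035, 0, 0]]])

```text
clock: 13.92
ee_pos: [445.5, -6.2, 128.3]
tool_rot: [-3.14, -0.0, 1.672]
force: [0.5, 0.1, -2.2]
opening: 24.5
finger_force: 50.0
```

```bash
python3 - <<'E'
from h import *
o=manip.get_obs(); print({k:np.round(o[k],3) for k in("clock","ee_pos","tool_rot","force","wrist_torque","opening")})
b=cams.get_image("side"); cv2.imwrite("pics/side4.png",b)
cv2.imwrite("pics/c4.png",cv2.resize(b[190:300,240:390],None,fx=5,fy=5,interpolation=cv2.INTER_CUBIC))
E
```

```text
{'clock': np.float64(13.925), 'ee_pos': array([445.465,  -6.231, 128.312]), 'tool_rot': array([-3.14 , -0.   ,  1.672]), 'force': array([ 0.531,  0.142, -2.165]), 'wrist_torque': array([-0.099,  0.074, -0.031]), 'opening': np.float64(24.504)}
```

View pics/c4.png

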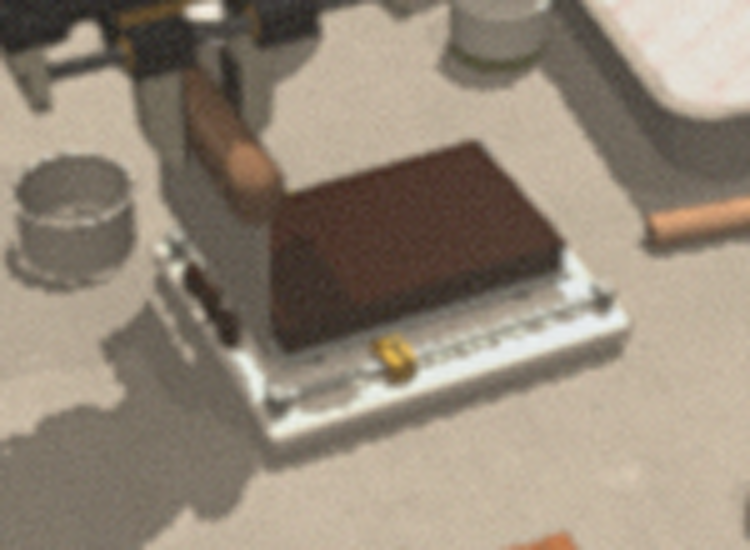

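All chips are off the slab; they lie on the board in front of it at crop (200,280)–(235,330). I raise and go above the mark.

Emit:
play_rows(steps=[[[15, 0, 0, 0.35, 0], [15, 0.3, 0.03, 0.2, 0], [15, 0.5, 0.05, 0, 0], [15, 0.6, 0.05, 0, 0], [15, 0.5, 0.03, 0, 0], [15, 0.2, 0, 0, 0], [15, 0, 0, -0.1, 0], [15, 0, 0, 0, 0], [15, 0, 0, 0, 0]]])

```text
clock: 15.1
ee_pos: [509.3, -1.4, 142.0]
tool_rot: [-3.141, -0.0, 1.672]
force: [0.0, -0.2, -2.1]
opening: 24.2
finger_force: 50.0
```

```bash
python3 - <<'E'
from m import *
o=manip.get_obs(); print({k:np.round(o[k],3) for k in("clock","ee_pos","tool_rot","force","wrist_torque","opening")})
b=cams.get_image("side"); cv2.imwrite("pics/side5.png",b); t=cams.get_image("top"); cv2.imwrite("pics/top5.png",t)
f=cv2.INTER_CUBIC
A=cv2.resize(b[195:285,265:345],None,fx=5,fy=5,interpolation=f); B=cv2.resize(t[180:260,300:380],None,fx=4.9,fy=4.9,interpolation=f)
o=np.zeros((450,800,3),np.uint8); o[:450,:400]=A; o[:392,404:796]=B; cv2.imwrite("pics/c5.png",o)
E
```

```text
{'clock': np.float64(15.1), 'ee_pos': array([509.279,  -1.399, 142.026]), 'tool_rot': array([-3.141, -0.   ,  1.672]), 'force': array([ 0.009, -0.22 , -2.07 ]), 'wrist_torque': array([-0.038,  0.085, -0.012]), 'opening': np.float64(24.213)}
```

View pics/c5.png

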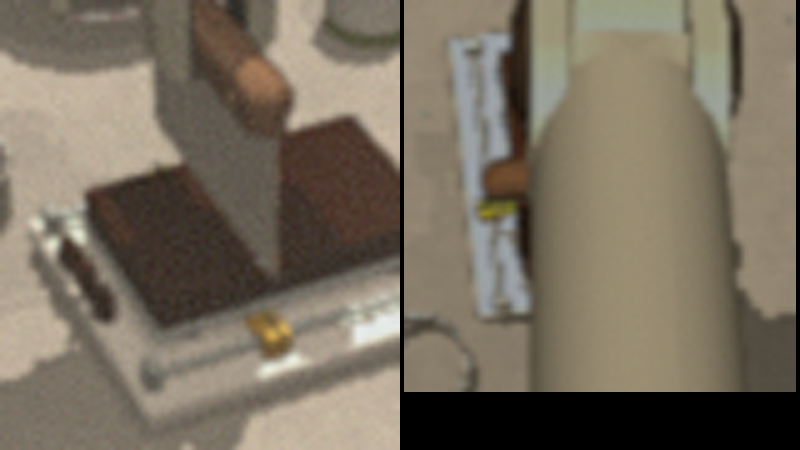

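The side crop shows the blade above the slab with its lower right corner at (277,272) and the pointer at (270,334). The chips are down on the board at (85,280). The top crop shows the handle's left end at (484,180) and the left pointer at (497,210). I now compare them numerically.

```bash
python3 - <<'E'
from m import *
a=np.radians(5.7); ex=np.array([np.cos(a),np.sin(a),0]); ey=np.array([-ex[1],ex[0],0]); C=np.array([532.5,-.5,54])
L=lambda W:(((W-C)@ex).round(1),((W-C)@ey).round(1),round(W[2],1))
P=np.array([509.3,-1.4,66.8]); print("tcp",L(P))
c=(277/5+265,272/5+195)
print("corner on plane",L(onplane("side",c,P,ex)),"at z66.8",L(onz("side",c,66.8)))
print("pred corner crop",(proj("side",[P-70*ey,P+70*ey])-[265,195])*5)
print("ptr side z29",L(onz("side",(270/5+265,334/5+195),29)))
for nm,bx in(("top0",(305,180,375,250)),("top5",(305,205,335,235)),("side0",(300,245,340,285)),("side5",(300,245,340,285))):
    im=cv2.imread(f"pics/{nm}.png").astype(float); n=nm[:-1]
    w=np.clip((np.minimum(im[...,1],im[...,2])-im[...,0])-25,0,None); hh=cv2.cvtColor(im.astype(np.uint8),cv2.COLOR_BGR2HSV); w*=(hh[...,0]>17)&(hh[...,0]<36)&(hh[...,1]>110)
    x0,y0,x1,y1=bx; m=np.zeros(w.shape,np.uint8); m[y0:y1,x0:x1]=(w>0)[y0:y1,x0:x1]
    N,l,st,ce=cv2.connectedComponentsWithStats(m,connectivity=8)
    for i in range(1,N):
        if st[i][4]<6: continue
        v,u=np.nonzero(l==i); ww=w[v,u]; p=((u*ww).sum()/ww.sum(),(v*ww).sum()/ww.sum()); print(nm,st[i],np.round(p,2),[L(onz(n,p,z)) for z in (30,35)])
print("handle left end top", L(onz("top",((482-404)/4.9+300,180/4.9+180),161)))
# board corners in side: rail/board near edge for offset check
for lx,ly in((-95,-80),(95,-80),(-95,80)):
    Q=C+lx*ex+ly*ey; Q[2]=20; print("board corner side px pred",proj("side",Q)[0].round(1),"top",proj("top",Q)[0].round(1))
E
```

```text
tcp (np.float64(-23.2), np.float64(1.4), np.float64(66.8))
corner on plane (np.float64(-23.2), np.float64(-72.7), np.float64(71.1)) at z66.8 (np.float64(-21.0), np.float64(-68.0), np.float64(66.8))
pred corner crop [[273.17470935 274.09718726]
 [154.0390773  112.44433312]]
ptr side z29 (np.float64(-23.9), np.float64(-66.3), np.float64(29.0))
top0 [352 216   8   5  20] [356.33 218.1 ] [(np.float64(-23.8), np.float64(-62.8), np.float64(30.0)), (np.float64(-24.5), np.float64(-62.3), np.float64(35.0))]
top0 [316 220   7   5  19] [317.71 222.05] [(np.float64(-23.9), np.float64(62.6), np.float64(30.0)), (np.float64(-24.6), np.float64(62.7), np.float64(35.0))]
top5 [315 221   8   4  23] [318.16 222.33] [(np.float64(-25.0), np.float64(61.3), np.float64(30.0)), (np.float64(-25.6), np.float64(61.3), np.float64(35.0))]
side0 [315 257   8   9  45] [318.56 260.37] [(np.float64(-23.2), np.float64(-62.3), np.float64(30.0)), (np.float64(-25.6), np.float64(-67.5), np.float64(35.0))]
side5 [314 258   9   8  43] [319.   260.86] [(np.float64(-23.0), np.float64(-64.4), np.float64(30.0)), (np.float64(-25.4), np.float64(-69.5), np.float64(35.0))]
handle left end top (np.float64(-24.9), np.float64(68.1), np.float64(161.0))
board corner side px pred [293.3 277.4] top [363.9 239.7]
board corner side px pred [365.9 253.8] top [357.1 182.4]
board corner side px pred [269.  237.8] top [314.6 244.8]
```

Emit:
play_rows(steps=[[[15, -0.03, 0.05, 0, 0], [15, 0, 0, -0.2, 0], [15, 0, 0, -0.15, 0], [15, 0, 0, -0.05, 0], [15, 0, 0, -0.05, 0], [15, 0, 0, 0, 0], [15, 0, 0, 0, 0], [15, 0, 0, 0, 0]]])

```text
clock: 16.2
ee_pos: [509.1, 0.2, 128.8]
tool_rot: [3.141, -0.0, 1.672]
force: [-0.1, -0.4, -0.4]
opening: 24.2
finger_force: 50.0
```

Emit:
play_rows(steps=[[[15, 0, 0, -0.05, 0], [15, 0, 0, 0, 0], [15, 0, 0, 0, 0], [15, 0, 0, 0, 0]]])

```text
clock: 16.7
ee_pos: [509.1, 0.2, 127.3]
tool_rot: [3.141, -0.0, 1.672]
force: [-0.3, -1.1, 0.9]
opening: 24.3
finger_force: 50.0
```

Emit:
play_rows(steps=[[[15, 0, 0, -0.04, 0], [15, 0, 0, -0.03, 0], [15, 0, 0, 0, 0], [15, 0, 0, 0, 0], [15, 0, 0, 0, 0], [15, 0, 0, 0, 0]]])

```text
clock: 17.45
ee_pos: [509.2, 0.2, 125.1]
tool_rot: [3.141, 0.0, 1.672]
force: [-1.1, -0.6, 5.6]
opening: 24.1
finger_force: 50.0
```

Emit:
play_rows(steps=[[[15, 0, 0, 0, 0], [15, 0, 0, 0, 0]]])

```text
clock: 17.7
ee_pos: [509.2, 0.2, 125.1]
tool_rot: [3.141, -0.0, 1.672]
force: [-0.1, 0.5, 4.4]
opening: 24.4
finger_force: 50.0
```

```bash
python3 - <<'E'
from m import *
F=[];Z=[];T=[]
for i in range(8):
    b=cams.get_image("side"); o=manip.get_obs(); F.append(o["force"]); Z.append(o["ee_pos"]); T.append(o["wrist_torque"])
print(np.mean(F,0),np.std(F,0),np.mean(Z,0),np.mean(T,0),o["clock"])
cv2.imwrite("pics/side6.png",b)
cv2.imwrite("pics/c6.png",cv2.resize(b[195:285,260:360],None,fx=6,fy=6,interpolation=cv2.INTER_CUBIC))
a=np.radians(5.7); ex=np.array([np.cos(a),np.sin(a),0]); ey=np.array([-ex[1],ex[0],0]); P=np.mean(Z,0); P[2]=50
print("pred corner",((proj("side",[P-72.8*ey,P+67.2*ey])-[260,195]+.5)*6-.5).round(1))
E
```

```text
[-0.82061208 -0.21143646  5.06888611] [0.7504011  0.35449253 0.5826717 ] [5.09147746e+02 1.65834218e-01 1.25104669e+02] [-0.12827399  0.41087149  0.01003919] 18.1
pred corner [[361.9 367. ]
 [219.8 171.2]]
```

View pics/c6.png

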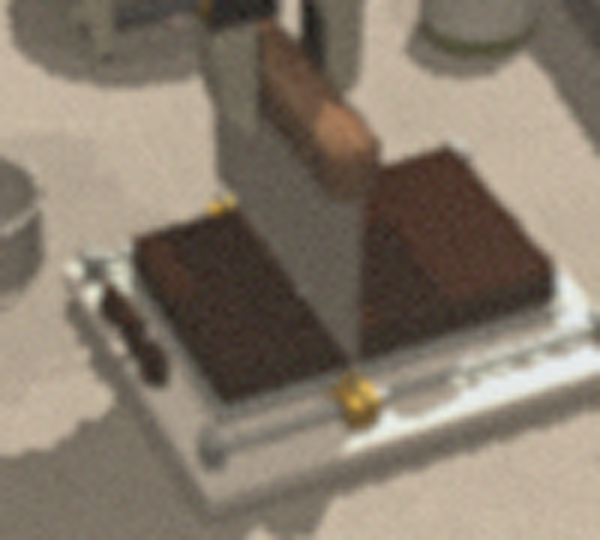

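The side crop shows the edge set on the slab, with the near corner at about (350,360), the near pointer at (357,400), the far one at (222,207), and the chips on the board at (135,335). I check the edge line to sub-pixel accuracy.

```bash
python3 - <<'E'
from m import *
a=np.radians(5.7); ex=np.array([np.cos(a),np.sin(a),0]); ey=np.array([-ex[1],ex[0],0]); C=np.array([532.5,-.5,54])
L=lambda W:np.array([(W-C)@ex,(W-C)@ey])
ims=[cams.get_image("side").astype(float) for _ in range(6)]; im=np.mean(ims,0); cv2.imwrite("pics/s7.png",im)
tm=np.mean([cams.get_image("top").astype(float) for _ in range(4)],0); cv2.imwrite("pics/t7.png",tm)
g=im.mean(2); pts=[]
for y in range(234,253):
    x0=260+ (238+(y-229.7)*6*0.737)/6   # approx edge column
    lo=int(x0-6); r=g[y,lo:lo+14]; d=np.diff(r); k=np.argmax(d)
    if 0<k<len(d)-1:
        q=d[k-1]-2*d[k]+d[k+1]; s=.5*(d[k-1]-d[k+1])/q if q else 0
        pts.append((lo+k+.5+s,y))
pts=np.array(pts); A=np.polyfit(pts[:,1],pts[:,0],1); res=pts[:,0]-np.polyval(A,pts[:,1]); print("res",res.round(1))
k=abs(res)<1; A=np.polyfit(pts[k,1],pts[k,0],1)
W=np.array([L(onz("side",(np.polyval(A,y),y),50)) for y in(234,243,252)]); print("edge local",W.round(1))
print("edge col at",[(y,round(np.polyval(A,y),2)) for y in(234,252)])
# slab near-end (-x) and far-end edges in side, top view row profiles: slab edges along row direction at known lines
def prof(n,P0,P1,N=400):
    S=np.linspace(0,1,N)[:,None]; Q=proj(n,P0+(P1-P0)*S).astype(np.float32)
    G=(im if n=="side" else tm).mean(2).astype(np.float32); return cv2.remap(G,Q[:,0].copy(),Q[:,1].copy(),cv2.INTER_LINEAR)[:,0]
for n in("side",):
    for ly in(-35,-20,0,20):
        for c0,z in((-75,50),(75,50)):
            if c0>0: pass
            p=cv2.GaussianBlur(prof(n,np.r_[(C+(c0-15)*ex+ly*ey)[:2],z],np.r_[(C+(c0+15)*ex+ly*ey)[:2],z])[:,None],(1,31),0)[:,0]
            d=np.diff(p)*(-1 if c0<0 else 1); k=np.argmax(d[20:-20])+20; print(n,"slab end",c0,ly,round(c0-15+30*k/400,1),end="; ")
    print()
E
```

```text
res [-0.2  0.4 -0.2 -0.2  0.1  0.1  0.1  0.3  0.3 -0.2 -1.   0.3  0.1  0.
 -0.3 -0.1  0.4  0.1 -0.1]
edge local [[-26.5  22. ]
 [-26.  -16.9]
 [-25.6 -53.9]]
edge col at [(234, np.float64(302.6)), (252, np.float64(316.04))]
side slab end -75 -35 -82.3; side slab end 75 -35 73.5; side slab end -75 -20 -80.7; side slab end 75 -20 73.0; side slab end -75 0 -81.3; side slab end 75 0 73.2; side slab end -75 20 -83.0; side slab end 75 20 73.5; [ WARN:0@8.818] global loadsave.cpp:1063 imwrite_ Unsupported depth image for selected encoder is fallbacked to CV_8U.
```

The edge lies within about 1 mm of the mark and parallel to it. The force is about 6–7 N, so I hand in.

```bash
python3 -c "
from h import *
o=manip.get_obs();print(o['clock'],o['force'],o['ee_pos']);print(job_done())"
```

```text
18.6 [-0.83970454  0.3937134   4.38519145] [5.09154042e+02 1.45496189e-01 1.25106420e+02]
the job is handed in; nothing more can be done
None
```

I handed the job in at 18.6 s: all the chips seen are wiped off onto the board, though I could not tell all three apart in the last pictures, and the scraper stands pressed at about 6–7 N, measured within about 1 mm of the cut line.

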